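# Pack the stationery case and slide it shut

### The job

Slide the cover of the wooden stationery case all the way back, press every eraser, stone seal, pencil sharpener, tape roller and rubber stamp that lies beside the case (not all are always there) upright into its own matching cutout of the grey insert until it sits fully home on the cutout's floor, then slide the cover completely shut. Leave the abacus, pencil pot, stapler and marble jar where they are.

Things in the scene. Friction and masses are not known exactly. Their poses are not given: they have to be found in the camera images.
- case: Open-topped wooden case, fixed to the desk, 175 mm (x) by 220 mm (y), walls 5 mm thick, 33 mm high. Origin: centre of its underside; x: the way the cover slides open, away from the robot; z up. Its rigid grey insert (top 15 mm above the origin) has five shaped cutouts 10 mm deep, floors 5 mm above the origin, each with 2 mm of play all round its item. Seated items stand 14 mm above the insert.
- cover (a joint): Sliding cover of the case, a wooden board 175 x 212 x 5 mm lying on the walls (underside 33 mm, top 38 mm above the case's origin). Value in m: 0 fully shut, 0.16 fully slid back along the case's +x, with stops at both ends; it stays where it is left. About 1.5 N of friction. Fully back, it still covers the last 15 mm of the case at the +x end, clear of all cutouts.
- slot_eraser (a point): Centre of the floor of the eraser's cutout: rectangle 50 mm (x) by 28 mm (y), on the case's -y side, at its -x end. Axes as the case's. The seated eraser's origin lies here, either way round. In every cutout two black spring nubs, amid the x ends, grip the item: laid in, it stays about 6 mm proud and would block the cover; 5 to 10 N straight down pushes it past them.
- slot_seal (a point): Centre of the floor of the seal's cutout: narrow rectangle 66 mm (x) by 24 mm (y), on the case's +y side, at its -x end. The seated seal's origin lies here, either way round.
- slot_sharpener (a point): Centre of the floor of the sharpener's cutout: stepped, 44 mm along x: 26 mm wide in its first 26 mm, 18 mm wide in the last 18 mm towards +x; on the case's +y side, at its +x end. The seated sharpener's origin lies here with its x (narrow end) along the case's +x.
- slot_roller (a point): Centre of the floor of the roller's cutout: 60 mm along x: a rounded pocket 40 mm across towards -x, then a channel 18 mm wide and 20 mm long towards +x; on the case's -y side, at its +x end. The seated roller's origin lies here with its x (beak) along the case's +x.
- slot_stamp (a point): Centre of the floor of the stamp's cutout: T-shaped, 54 mm along x: a bar 44 mm wide (y) and 16 mm long at its -x end, then a channel 22 mm wide; in the middle of the case. The seated stamp's origin lies here with its x (handle end) along the case's +x.
- eraser: White block eraser with a card sleeve, 46 mm (x) by 24 mm (y), 40 g. Rigid, 24 mm tall, standing on the desk beside the case. Origin: centre of the underside of its full length; z up.
- seal: Stone name seal lying down, 62 mm (x) by 20 mm (y), 70 g. Rigid, 24 mm tall, standing on the desk beside the case. Origin: centre of the underside of its full length; z up.
- sharpener: Metal pencil sharpener of stepped outline, 40 mm along x: wide part 22 mm (y), x from -20 to +4 mm; narrow part 14 mm wide, x from +4 to +20 mm. 60 g. Rigid, 24 mm tall, standing on the desk beside the case. Origin: centre of the underside of its full length; z up.
- roller: Grey plastic correction-tape roller lying flat, 56 mm along x: round body of 36 mm diameter centred at x = -10 mm, with flats 14 mm long on its two y sides (36 mm apart), and a straight beak 14 mm wide out to x = +28 mm. 50 g. Rigid, 24 mm tall, standing on the desk beside the case. Origin: centre of the underside of its full length; z up.
- stamp: Rubber stamp lying on its side, T-shaped, 50 mm along x: black head 40 mm wide (y), x from -25 to -13 mm; wooden handle 18 mm wide, x from -13 to +25 mm. 50 g. Rigid, 24 mm tall, standing on the desk beside the case. Origin: centre of the underside of its full length; z up.
- abacus: Wooden abacus, 100 x 170 x 23 mm, lying on the desk. Bystander; origin: centre of the underside.
- pot: Orange silicone pencil pot, 76 mm across, 95 mm high. Bystander; origin: centre of the underside.
- stapler: Chrome stapler, 120 x 34 x 37 mm. Bystander; origin: centre of the underside.
- jar: Glass marble jar with metal twist cap, 70 mm across, 93 mm high. Bystander; origin: centre of the underside.
- cover_grip (a point): Centre of the dark wooden handle bar in the middle of the cover: 12 mm thick along the case's x, 60 mm long along its y, 18 mm tall, from 38 to 56 mm above the case's origin; this point is 47 mm above it. Moves with the cover. Axes as the case's.

How it is judged (in metres and radians):
On the way, in this order (a step that is already met when the one before it is completed fails the run):
1. the cover is slid back (more than 130 of its 160 mm) (value of joint cover above 0.13 m), for 0.2 s.
2. every item present is pressed home in its own cutout (z of each of eraser, seal, sharpener, roller, stamp in the frame of case below 0.008 m and horizontal distance between eraser and slot_eraser below 0.005 m and angle between each of eraser, seal, sharpener, roller, stamp's own z axis and vertical below 0.1 rad and horizontal distance between seal and slot_seal below 0.005 m and horizontal distance between sharpener and slot_sharpener below 0.005 m and horizontal distance between roller and slot_roller below 0.005 m and horizontal distance between stamp and slot_stamp below 0.005 m), for 0.2 s.
At the end, for the whole second after the job is handed in: The cover is shut to within 6 mm, and every item present is at rest in its own cutout, upright within 0.1 rad, its underside less than 3 mm above the cutout's floor and its centre within 5 mm of the cutout's centre (all of step 2 and value of joint cover below 0.006 m and linear speed of each of eraser, seal, sharpener, roller, stamp below 0.03 m/s); the robot touches nothing.
It fails at once if the abacus is displaced by more than 30 mm (distance of abacus from where it was at the start of the episode above 0.03 m).
It fails at once if the pot is displaced by more than 30 mm (distance of pot from where it was at the start of the episode above 0.03 m).
It fails at once if the stapler is displaced by more than 30 mm (distance of stapler from where it was at the start of the episode above 0.03 m).
It fails at once if the jar is displaced by more than 30 mm (distance of jar from where it was at the start of the episode above 0.03 m).
Of eraser, seal, sharpener, roller, stamp only 3 to 5 are there at a start; the rules pass over those that are not, and their reading is None.
At some moment in a run one of eraser, seal, sharpener, roller, stamp may be knocked a few centimetres aside while the robot is not near it.
It also fails if it takes over 210 s, if anything falls off the work surface, if the arm or the gripper's body presses on something with over 40 N, if the wrist force passes 120 N, or if a joint passes its speed limit or range.

### The arm

A 6-joint arm with a two-finger parallel gripper is mounted at the origin on the work surface. World frame = base frame: x ahead of the robot, y to its left, z up, the work surface at z = 0. Lengths are in m, angles in degrees, forces in N, time in s.
With the tool pointing down it reaches from about 0.3 to 0.75 m from the base axis. Payload 8.5 kg.
Tool frame: the origin (TCP) lies at the very end of the fingers, on their centre line; the grasp point (between the pads) lies 19 mm behind it; z points along the fingers, y is the line along which they close (so a half turn about z gives the same grasp; the last joint's range is limited). The gripper opens to 88 mm and grips with 3 to 60 N. Pads are 18 mm wide; open, the fingers measure 123 mm over their backs; the gripper's body (75 mm by 187 mm) begins 45 mm behind the grasp point.
Start: joints at [-86.19, 21.807, 74.336, -0, 83.858, -12.336], TCP at [0.153, -0.528, 0.239] pointing down, gripper open.
Joint ranges: [-178.18, 178.18], [-50.72, 133.34], [12.68, 142.11], [-81.47, 261.47], [9.98, 163.14], [-165.26, 165.26]. Speed limits (degrees/s): [136.94, 136.94, 180, 180, 180, 180].

### API

Orientations are given as a 3x3 rotation matrix whose columns are the frame's x, y, z axes.
In Python, from plant import env gives the robot as it stands.
- The arm moves only by the tool carry_out, never from a script. Its argument "series" is a list that holds one entry, the list of rows, each a list of 5 numbers: the opening, from -1 (shut) to 1 (fully open), then the shift along the tool's x, y, z each as a share of 20 cm, from -1 to 1, then the turn about the tool's z as a share of 180 degrees, from -1 to 1. In form: [[[jaw, x, y, z, twist], ...]]. A call has 1 to 12 rows; each row is the pose to reach, as a shift and turn from the pose commanded when the call began, along the tool's axes at that moment, turning the shorter way round; what a row does not reach only later rows make up. A row lasts 1/10 s, in which the tool goes at most 50 mm and 8.59 degrees, less where a joint would pass 70% of its speed; a pose out of reach is approached as far as the arm can. A call with a number of a shift or a turn outside -1 to 1 is refused whole. A call with a gripper value outside its range is refused whole. The fingers move at their own pace and stop on an object; "force" is the grip in N (left out, the last holds). Time passes only in rows, so rows that repeat a pose let the fingers close. It gives the time, the measured TCP pose, the force, the opening and the grip force at its end, in the units of the state.
- env.observe(): the state, without advancing time (a new reading comes with each control period).
- env.camera(name): name is "scene" or "top" or "wrist"; returns the picture (400x640x3 uint8, blue, green, red); there is no depth.
- env.camera_info(name): a dict with "intrinsics" (3x3 intrinsics, pixels), "pose" (4x4, takes a point from camera to world coordinates). Camera axes: x right, y down, z forward; pixel columns grow to the right and rows downward; lengths in m; the calibration is good to about 2 mm. A picture is of the moment at which its call begins: read the wrist's pose just before it. camera_info takes no time and is no camera call; for the wrist camera it gives the pose at the moment of the call.
- env.hand_in(): hands the job in; it is judged then, once.
The state is a dict: "time": time; "qpos": joint angles; "qd": joint speeds; "joint_torque": joint torques, N m; "ee_pos": TCP position; "tool_rot": TCP orientation; "force": force on the tool from outside, world axes, zero at the start; "moment": the same for the moment, N m; "finger_gap": opening from 0.0 (shut) to 1.0 (fully open); "grip_force": force on a finger pad.
Only numpy, scipy, OpenCV 4.12 (cv2) and the standard library are available. Lean on these libraries where they do the work, as an engineer would, in place of code of your own. Each camera call takes 0.05 s, during which the arm holds its last target. There are 200 camera calls.

## Working session

There is one attempt and no reset: what is moved stays moved. The work goes in short steps, Python scripts to look and compute and a tool call to move; the robot and the scene stay as the last step left them, time stands still between calls to the robot, and variables do not carry over. Pictures are saved under pics/ and viewed, at most 14 in all, crops included, and the job is handed in when it is done.

Besides the shell and the picture viewer there is one more tool, called after ">>>" as name([rows], argument=value, ...), one row to a line, values as JSON. carry_out: Moves the arm, as the interface text tells. Shift numbers are shares of 20 cm and turn numbers shares of 180 degrees, none past 1 either way. Its arguments: {"type":"object","properties":{"series":{"type":"array","items":{"type":"array","items":{"type":"array","items":{"type":"number"}}}},"force":{"type":"number"}},"required":["series"]}

```bash
ls; mkdir -p pics; python3 - <<'E'
from plant import env
import cv2,numpy as np
for n in("top","scene"):
    i=env.camera_info(n);print(n,np.round(i["intrinsics"],1).tolist(),np.round(i["pose"],4).tolist())
    cv2.imwrite(f"pics/{n}0.png",env.camera(n))
s=env.observe();print(s["time"],s["ee_pos"],np.round(s["tool_rot"],3).tolist())
E
```

```text
pics
top [[376.5, 0.0, 317.9], [0.0, 376.5, 198.1], [0.0, 0.0, 1.0]] [[-0.0068, -0.9887, 0.1499, 0.2978], [-1.0, 0.0068, -0.0003, 0.0033], [-0.0007, -0.1499, -0.9887, 1.3542], [0.0, 0.0, 0.0, 1.0]]
scene [[448.7, 0.0, 316.8], [0.0, 448.7, 197.9], [0.0, 0.0, 1.0]] [[0.2332, 0.7768, -0.585, 1.2017], [0.9724, -0.1904, 0.1348, -0.1742], [-0.0067, -0.6003, -0.7997, 0.9939], [0.0, 0.0, 0.0, 1.0]]
0.1 [ 0.15290681 -0.52804587  0.23821367] [[0.961, 0.278, -0.0], [0.278, -0.961, 0.001], [0.0, -0.001, -1.0]]
```

View pics/top0.png

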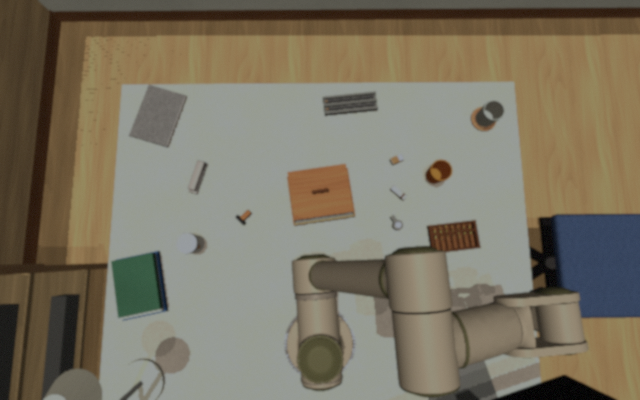

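View pics/scene0.png

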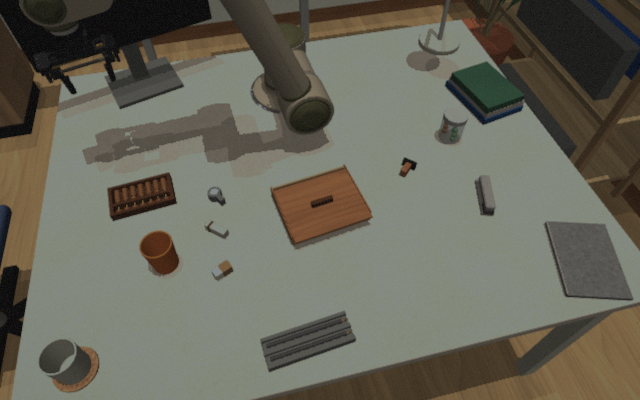

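The top view shows the case at (321,194), an eraser-like item at (396,160), a thin item at (398,193), the roller at (397,222) and the stamp at (245,216). I'll enlarge both views.

```bash
python3 - <<'E'
import cv2,numpy as np
t=cv2.imread("pics/top0.png");s=cv2.imread("pics/scene0.png")
f=lambda a:cv2.resize(a,None,fx=8,fy=8,interpolation=cv2.INTER_CUBIC)
cv2.imwrite("pics/c1.png",np.hstack([f(t[150:225,284:358])[:600],f(t[150:174,380:406])[:0].reshape(0,208,3) if 0 else np.zeros((600,0,3),np.uint8)]))
a=f(t[150:235,380:415]); b=f(s[180:280,200:240]);c=f(t[200:230,230:260])
h=np.zeros((600,800,3),np.uint8)
a=cv2.resize(t[150:235,380:415],None,fx=7,fy=7,interpolation=cv2.INTER_CUBIC);h[:595,:245]=a
b=cv2.resize(s[180:280,200:240],None,fx=6,fy=6,interpolation=cv2.INTER_CUBIC);h[:600,250:490]=b
c=cv2.resize(t[200:230,230:260],None,fx=10,fy=10,interpolation=cv2.INTER_CUBIC);h[:300,495:795]=c
cv2.imwrite("pics/c2.png",h)
E
```

```text
(no output)
```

View pics/c1.png

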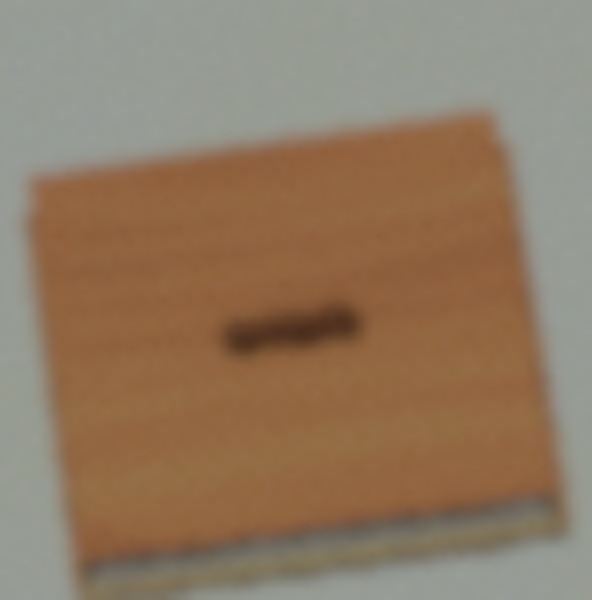

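View pics/c2.png

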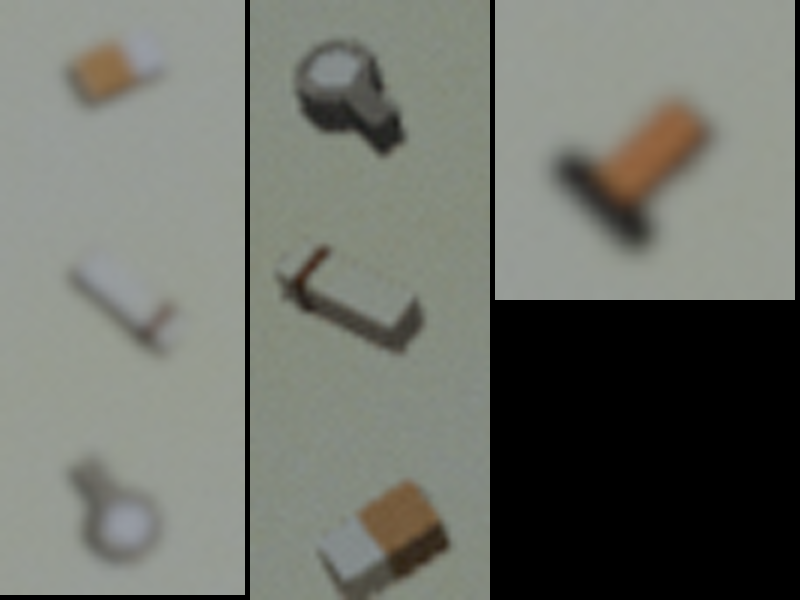

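The items present are an orange/white eraser, a white seal with a red band, the grey roller and the stamp. I see no sharpener so far. The cover's corners in the crop are (32,180), (493,113), (558,497) and (85,565). The bar runs from (225,338) to (358,322).

```bash
cat > h.py <<'E'
from plant import env
import numpy as np, cv2
def pix(cam,u,v,z,pose=None):
    i=env.camera_info(cam); T=np.array(i["pose"] if pose is None else pose)
    d=T[:3,:3]@np.linalg.solve(np.array(i["intrinsics"]),[u,v,1.]); o=T[:3,3]
    return (o+d*(z-o[2])/d[2])[:2]
def yaw(R): return np.degrees(np.arctan2(R[1,0],R[0,0]))
def rows(start,wps):
    """start,(x,y,z,yaw) ; wps list of (x,y,z,yaw): prints shares as one call from start"""
    x,y,z,p=start; a=np.radians(p)
    for w in wps:
        d=np.array(w[:3])-[x,y,z]
        t=((p-w[3]+180)%360)-180
        print([round(float(q),3) for q in (d@[np.cos(a),np.sin(a),0]/.2, d@[np.sin(a),-np.cos(a),0]/.2, -d[2]/.2, t/180)])
def now():
    s=env.observe(); return (*s["ee_pos"],yaw(s["tool_rot"]))
E
python3 - <<'E'
from h import *
c=lambda p,s,o:((p[0]+.5)/s-.5+o[0],(p[1]+.5)/s-.5+o[1])
P=lambda p,z:pix("top",*c(p,8,(284,150)),z)
K=[P(p,.038) for p in((32,180),(493,113),(558,497),(85,565))]
print(np.round(K,4).tolist(),[np.linalg.norm(K[i]-K[i-1]).round(4) for i in range(4)],np.mean(K,0))
e=P((225,338),.053),P((358,322),.053);print(e,np.mean(e,0),np.degrees(np.arctan2(*(e[0]-e[1])[::-1])),np.linalg.norm(e[0]-e[1]))
for i in(0,1,2,3):
  d=K[i]-K[i-1];print(np.degrees(np.arctan2(d[1],d[0])))
A=lambda p:pix("top",*c(p,7,(380,150)),.024);B=lambda p:pix("top",*c(p,10,(230,200)),.024)
for n,f,p,q in(("eraser",A,(75,82),(160,50)),("seal",A,(85,262),(170,330)),("roller body,beak",A,(127,522),(83,470)),("stamp",B,(603,200),(685,110))):
  if n=="stamp": p,q=(p[0]-495,p[1]),(q[0]-495,q[1])
  p,q=f(p),f(q);d=q-p;print(n,p.round(3),q.round(3),np.degrees(np.arctan2(d[1],d[0])),np.linalg.norm(d))
i=env.camera_info("wrist");print(np.round(i["intrinsics"],1).tolist(),np.round(i["pose"],3).tolist(),now())
E
```

```text
[[0.5922, 0.1107], [0.6215, -0.0958], [0.4482, -0.1213], [0.4197, 0.0866]] [np.float64(0.1743), np.float64(0.2085), np.float64(0.1752), np.float64(0.2098)] [ 0.5204111  -0.00494517]
(array([0.51755696, 0.02454384]), array([ 0.52426587, -0.03379071])) [ 0.52091141 -0.00462344] 96.56061971517737 0.05871907028210718
7.959710265523893
-81.93421584067279
-171.62544084032547
97.81894090637314
eraser [ 0.633 -0.261] [ 0.649 -0.305] -69.47660096403455 0.047747959396678946
seal [ 0.538 -0.262] [ 0.502 -0.304] -130.18090875577383 0.055134436938679234
roller body,beak [ 0.404 -0.279] [ 0.431 -0.257] 38.73636169269896 0.03399140330004479
stamp [0.425 0.278] [0.456 0.25 ] -41.66957986007257 0.042702717847791366
[[319.1, 0.0, 315.8], [0.0, 319.1, 192.1], [0.0, 0.0, 1.0]] [[0.278, -0.916, -0.29, 0.227], [-0.961, -0.265, -0.084, -0.506], [0.0, 0.302, -0.953, 0.384], [0.0, 0.0, 0.0, 1.0]] (np.float64(0.1529068105736637), np.float64(-0.5280458686490329), np.float64(0.23821367209111255), np.float64(16.143839125018452))
```

```bash
cat >> h.py <<'E'
def plan(wps,start=None):
    """each wp is one call; prints shares + number of rows needed"""
    c=start or now()
    for w in wps:
        d=np.linalg.norm(np.array(w[:3])-c[:3]); t=abs(((c[3]-w[3]+180)%360)-180)
        print("n>=",int(np.ceil(max(d/.05,t/8.59)))+1,end=" "); rows(c,[w]); c=w
E
python3 - <<'E'
from h import *
plan([(.26,-.37,.24,41),(.38,-.21,.24,66),(.47,-.07,.2,90),(.5207,-.0048,.1,98),(.5207,-.0048,.042,98)])
E
```

```text
n>= 5 [0.734, -0.61, -0.009, -0.138]
n>= 5 [0.978, -0.21, -0.0, -0.139]
n>= 5 [0.823, 0.126, 0.2, -0.133]
n>= 4 [0.326, 0.254, 0.5, -0.044]
n>= 3 [0.0, 0.0, 0.29, 0.0]
```

>>> carry_out([
  [[1, 0.73, -0.61, -0.01, -0.138], [1, 0.73, -0.61, -0.01, -0.138], [1, 0.73, -0.61, -0.01, -0.138], [1, 0.73, -0.61, -0.01, -0.138]],
], force=20)

```text
time: 0.5
ee_pos: [0.2601, -0.3681, 0.2406]
tool_rot: [[0.752, 0.659, -0.0], [0.659, -0.752, 0.001], [0.0, -0.001, -1.0]]
force: [1.0, -0.0, -0.7]
finger_gap: 1.002
grip_force: 0.0
```

>>> carry_out([
  [[1, 0.98, -0.21, 0, -0.139], [1, 0.98, -0.21, 0, -0.139], [1, 0.98, -0.21, 0, -0.139], [1, 0.98, -0.21, 0, -0.139], [1, 0.98, -0.21, 0, -0.139]],
])

```text
time: 1.0
ee_pos: [0.3817, -0.2058, 0.2407]
tool_rot: [[0.4, 0.916, 0.0], [0.916, -0.4, 0.001], [0.001, -0.0, -1.0]]
force: [-1.0, -0.3, -0.5]
finger_gap: 1.005
grip_force: 0.0
```

>>> carry_out([
  [[1, 0.82, 0.126, 0.2, -0.133], [1, 0.82, 0.126, 0.2, -0.133], [1, 0.82, 0.126, 0.2, -0.133], [1, 0.82, 0.126, 0.2, -0.133], [1, 0.82, 0.126, 0.2, -0.133]],
])

```text
time: 1.5
ee_pos: [0.4697, -0.0692, 0.1997]
tool_rot: [[-0.002, 1.0, -0.002], [1.0, 0.002, 0.001], [0.001, -0.002, -1.0]]
force: [-0.6, -0.5, -0.0]
finger_gap: 1.0
grip_force: 0.0
```

```bash
python3 - <<'E'
from h import *
i=env.camera_info("wrist")["pose"];cv2.imwrite("pics/w1.png",env.camera("wrist"));np.save("w1.npy",i)
print(now());plan([(.5207,-.0048,.1,98),(.5207,-.0048,.042,98)])
E
```

```text
(np.float64(0.4693280486422566), np.float64(-0.07045768669836011), np.float64(0.20025354734406725), np.float64(90.0300269641374))
n>= 4 [0.328, 0.257, 0.501, -0.044]
n>= 3 [0.0, 0.0, 0.29, 0.0]
```

View pics/w1.png

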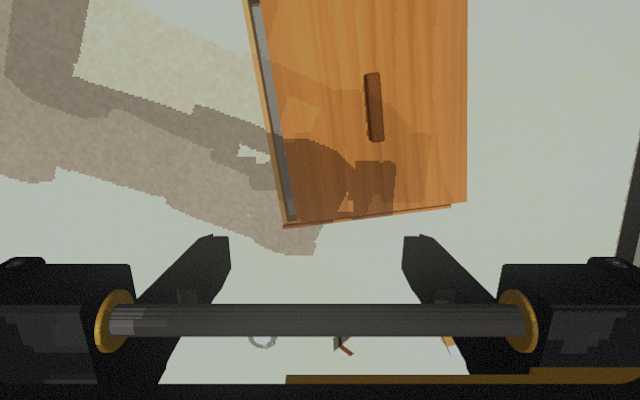

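The wrist view shows the handle bar with its top face from about (374,73) to (380,141), and the open gap at the case's -x end.

```bash
python3 - <<'E'
from h import *
T=np.load("w1.npy")
a=pix("wrist",374,73,.056,T);b=pix("wrist",379,141,.056,T);print(a,b,(a+b)/2,np.linalg.norm(a-b),np.degrees(np.arctan2(*(a-b)[::-1])))
for u,v,z in((248,3,.033),(282,224,.033),(467,203,.038),(290,221,.033)):print(pix("wrist",u,v,z,T))
E
```

```text
[0.51793339 0.02358203] [ 0.52576521 -0.03423498] [ 0.5218493  -0.00532647] 0.058345040295625414 97.71425814530316
[0.40955166 0.08136261]
[ 0.43267124 -0.12596033]
[ 0.62321437 -0.1000922 ]
[ 0.44125296 -0.12249589]
```

>>> carry_out([
  [[1, 0.328, 0.257, 0.5, -0.044], [1, 0.328, 0.257, 0.5, -0.044], [1, 0.328, 0.257, 0.5, -0.044], [1, 0.328, 0.257, 0.5, -0.044]],
])

```text
time: 1.95
ee_pos: [0.5201, -0.0052, 0.0983]
tool_rot: [[-0.137, 0.991, -0.005], [0.991, 0.137, 0.001], [0.002, -0.005, -1.0]]
force: [0.2, -0.5, 0.9]
finger_gap: 1.0
grip_force: 0.0
```

>>> carry_out([
  [[1, 0, 0.005, 0.29, 0], [1, 0, 0.005, 0.29, 0], [-1, 0, 0.005, 0.29, 0], [-1, 0, 0.005, 0.29, 0], [-1, 0, 0.005, 0.29, 0], [-1, 0, 0.005, 0.29, 0], [-1, 0, 0.005, 0.29, 0], [-1, 0, 0.005, 0.29, 0]],
])

```text
time: 2.75
ee_pos: [0.5219, -0.005, 0.0432]
tool_rot: [[-0.137, 0.991, 0.001], [0.991, 0.137, -0.0], [-0.0, 0.001, -1.0]]
force: [0.2, 0.2, -0.4]
finger_gap: 0.483
grip_force: 0.0
```

>>> carry_out([
  [[-1, 0, 0.2, 0, 0], [-1, 0, 0.4, 0, 0], [-1, 0, 0.55, 0, 0], [-1, 0, 0.65, 0, 0], [-1, 0, 0.65, 0, 0]],
])

```text
time: 3.25
ee_pos: [0.6523, 0.0134, 0.0426]
tool_rot: [[-0.138, 0.99, 0.002], [0.99, 0.138, 0.0], [0.0, 0.002, -1.0]]
force: [1.9, 1.6, 1.6]
finger_gap: 0.133
grip_force: 20.0
```

>>> carry_out([
  [[-1, 0, 0.02, 0, 0], [-1, 0, 0.04, 0, 0], [-1, 0, 0.05, 0, 0], [-1, 0, 0.06, 0, 0], [-1, 0, 0.06, 0, 0]],
])

```text
time: 3.75
ee_pos: [0.6623, 0.0148, 0.0426]
tool_rot: [[-0.137, 0.991, -0.001], [0.991, 0.137, 0.001], [0.001, -0.001, -1.0]]
force: [-0.7, 3.2, -1.9]
finger_gap: 0.134
grip_force: 20.0
```

>>> carry_out([
  [[-1, 0, 0.01, 0, 0], [-1, 0, 0.01, 0, 0], [-1, 0, 0.015, 0, 0], [-1, 0, 0.015, 0, 0]],
])

```text
time: 4.15
ee_pos: [0.6643, 0.0151, 0.0426]
tool_rot: [[-0.137, 0.991, -0.003], [0.991, 0.137, 0.0], [0.001, -0.003, -1.0]]
force: [-6.8, 4.6, 1.4]
finger_gap: 0.134
grip_force: 20.0
```

>>> carry_out([
  [[-1, 0, 0.01, 0, 0], [-1, 0, 0.01, 0, 0], [-1, 0, 0.015, 0, 0], [-1, 0, 0.015, 0, 0]],
])

```text
time: 4.55
ee_pos: [0.6644, 0.0151, 0.0424]
tool_rot: [[-0.137, 0.991, -0.011], [0.991, 0.137, -0.0], [0.001, -0.011, -1.0]]
force: [-20.6, 0.9, 9.5]
finger_gap: 0.134
grip_force: 20.0
```

>>> carry_out([
  [[-0.4, 0, -0.02, 0, 0], [-0.4, 0, -0.02, 0, 0], [-0.4, 0, -0.02, 0, 0], [-0.4, 0, -0.02, -0.4, 0], [-0.4, 0, -0.02, -0.9, 0], [-0.4, 0, -0.02, -0.9, 0], [-0.4, 0, -0.02, -0.9, 0]],
])

```text
time: 5.25
ee_pos: [0.6655, 0.0144, 0.2276]
tool_rot: [[-0.137, 0.991, 0.007], [0.991, 0.137, -0.001], [-0.002, 0.006, -1.0]]
force: [-0.3, -0.1, -0.2]
finger_gap: 0.3
grip_force: 0.0
```

>>> carry_out([
  [[1, -0.37, -0.77, -0.12, 0], [1, -0.37, -0.77, -0.12, 0], [1, -0.37, -0.77, -0.12, 0], [1, -0.37, -0.77, -0.12, 0], [1, -0.37, -0.77, -0.12, 0], [1, -0.37, -0.77, -0.12, 0]],
])

```text
time: 5.85
ee_pos: [0.5227, -0.0799, 0.2471]
tool_rot: [[-0.136, 0.991, 0.002], [0.991, 0.136, -0.0], [-0.001, 0.001, -1.0]]
force: [0.0, 0.3, 0.5]
finger_gap: 0.818
grip_force: 0.0
```

```bash
python3 - <<'E'
from h import *
i=env.camera_info("wrist")["pose"];im=env.camera("wrist");np.save("w2.npy",i);cv2.imwrite("pics/w2f.png",im)
print(now())
for p in((.42,-.11),(.42,.09),(.6,.1),(.6,-.1)):
  q=np.linalg.inv(i)@[*p,.015,1];k=np.array(env.camera_info("wrist")["intrinsics"])@q[:3];print(k[:2]/k[2])
cv2.imwrite("pics/w2.png",cv2.resize(im[0:235,150:470],None,fx=2.5,fy=2.5,interpolation=cv2.INTER_CUBIC))
E
```

```text
(np.float64(0.5229869141756172), np.float64(-0.07948411017360638), np.float64(0.2467420429707945), np.float64(97.87256988907605))
[229.41034438 171.59115778]
[239.91348625 -15.57426654]
[413.12545777   0.55124905]
[376.16345061 182.98322534]
```

View pics/w2.png

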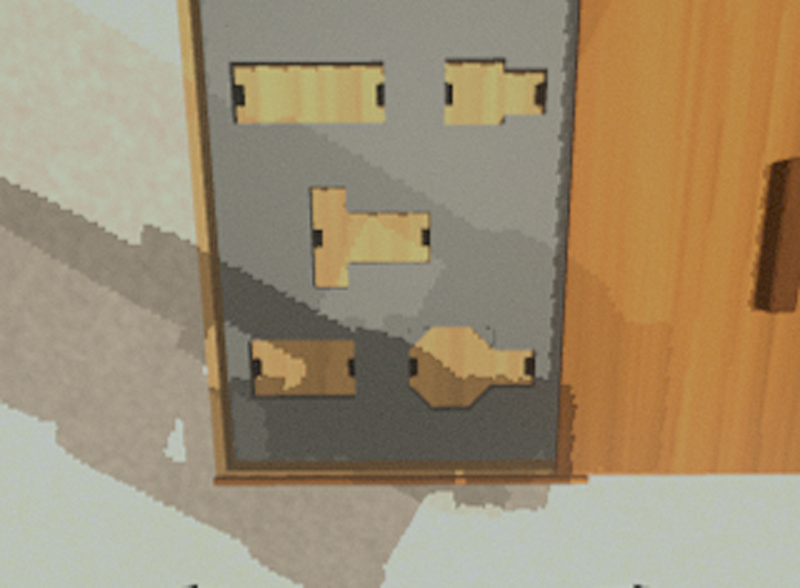

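The open case shows five empty cutouts. In crop pixels:
- Seal: x 231–385, y 62–124.
- Stamp: x 311–431, y 186–288.
- Eraser: x 250–355, y 339–397.
- Roller: x 408–535, y 326–409.

```bash
python3 - <<'E'
from h import *
T=np.load("w2.npy")
Q=lambda u,v,z=.015:pix("wrist",(u+.5)/2.5-.5+150,(v+.5)/2.5-.5,z,T)
S={"seal":(231,385,62,124),"stamp":(311,431,186,288),"eraser":(250,355,339,397),"roller":(408,535,326,409),"sharp":(444,547,61,124)}
for n,(a,b,c,d) in S.items():
  m=(c+d)/2;p,q=Q(a,m),Q(b,m);h=Q((a+b)/2,c)-Q((a+b)/2,d);D=q-p
  print(n,((p+q)/2).round(4),"L",np.linalg.norm(D).round(4),"W",np.linalg.norm(h).round(4),"yaw",np.degrees(np.arctan2(D[1],D[0])).round(1))
a,b=Q(190,60,.033),Q(214,478,.033);print(a,b,np.degrees(np.arctan2(*(a-b)[::-1])))
print(now())
plan([(.55,-.22,.24,105),(.565,-.28,.20,110.5)])
E
```

```text
seal [0.4583 0.0457] L 0.0663 W 0.0243 yaw 7.8
stamp [ 0.4922 -0.0094] L 0.0544 W 0.0442 yaw 7.8
eraser [ 0.467  -0.0731] L 0.05 W 0.0278 yaw 7.8
roller [ 0.5467 -0.0619] L 0.0605 W 0.0397 yaw 7.8
sharp [0.5382 0.0569] L 0.0444 W 0.0247 yaw 7.8
[0.41227175 0.04907219] [ 0.4324873  -0.12745266] 96.53302848069714
(np.float64(0.5229869141756172), np.float64(-0.07948411017360638), np.float64(0.2467420429707945), np.float64(97.87256988907605))
n>= 4 [-0.714, 0.038, 0.034, -0.04]
n>= 3 [-0.309, -0.005, 0.2, -0.031]
```

>>> carry_out([
  [[1, -0.9, 0.1, 0.03, 0], [1, -0.9, 0.1, 0.03, 0], [1, -0.9, 0.1, 0.03, 0], [1, -0.9, 0.1, 0.03, 0], [1, -0.9, 0.1, 0.03, 0]],
])

```text
time: 6.4
ee_pos: [0.5678, -0.2583, 0.2385]
tool_rot: [[-0.134, 0.991, -0.001], [0.991, 0.134, 0.0], [0.001, -0.001, -1.0]]
force: [-0.0, 1.1, 0.1]
finger_gap: 1.001
grip_force: 0.0
```

>>> carry_out([
  [[1, -0.29, 0.07, 0.18, 0], [1, -0.29, 0.07, 0.18, 0], [1, -0.29, 0.07, 0.18, 0], [1, -0.29, 0.07, 0.18, 0]],
])

```text
time: 6.8
ee_pos: [0.5887, -0.3094, 0.2048]
tool_rot: [[-0.138, 0.99, -0.0], [0.99, 0.138, 0.001], [0.001, -0.0, -1.0]]
force: [-0.3, 0.4, -0.4]
finger_gap: 0.998
grip_force: 0.0
```

```bash
python3 - <<'E'
from h import *
i=env.camera_info("wrist")["pose"];im=env.camera("wrist");np.save("w3.npy",i);cv2.imwrite("pics/w3f.png",im)
print(now())
cv2.imwrite("pics/w3.png",cv2.resize(im[0:235,160:480],None,fx=2.5,fy=2.5,interpolation=cv2.INTER_CUBIC))
E
```

```text
(np.float64(0.5887268263612356), np.float64(-0.3092962661509386), np.float64(0.20561492580778512), np.float64(97.94210750769196))
```

View pics/w3.png

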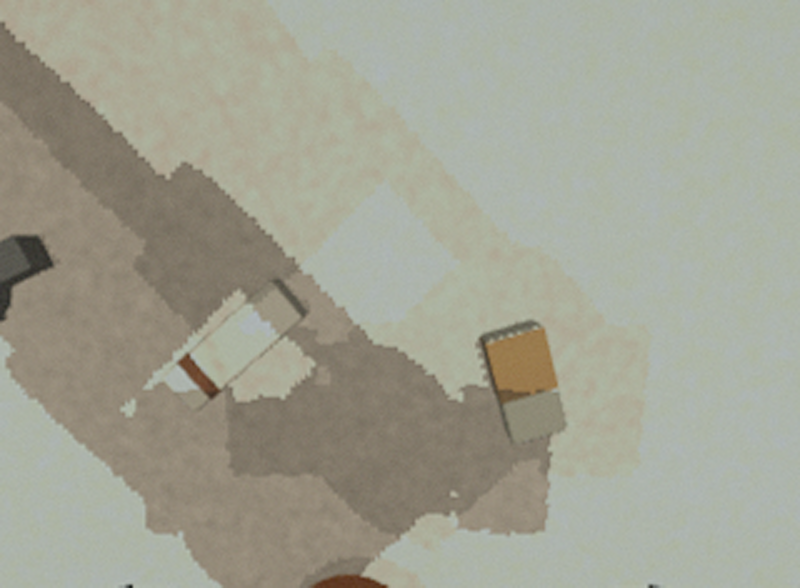

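The eraser's top face has corners at about (486,341), (542,328), (565,428) and (512,444). The seal's far end is at (275,285)–(303,316), with its red band at (198,377). I'll take a contrast-boosted crop of both.

```bash
python3 - <<'E'
import cv2,numpy as np
im=cv2.imread("pics/w3f.png")
l=cv2.createCLAHE(6,(8,8));lab=cv2.cvtColor(im,cv2.COLOR_BGR2LAB);lab[:,:,0]=l.apply(lab[:,:,0]);e=cv2.cvtColor(lab,cv2.COLOR_LAB2BGR)
f=lambda a:cv2.resize(a,None,fx=7,fy=7,interpolation=cv2.INTER_LINEAR)
cv2.imwrite("pics/w3c.png",np.hstack([f(e[105:185,215:290]),f(e[105:185,347:386])]))
E
```

```text
(no output)
```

View pics/w3c.png

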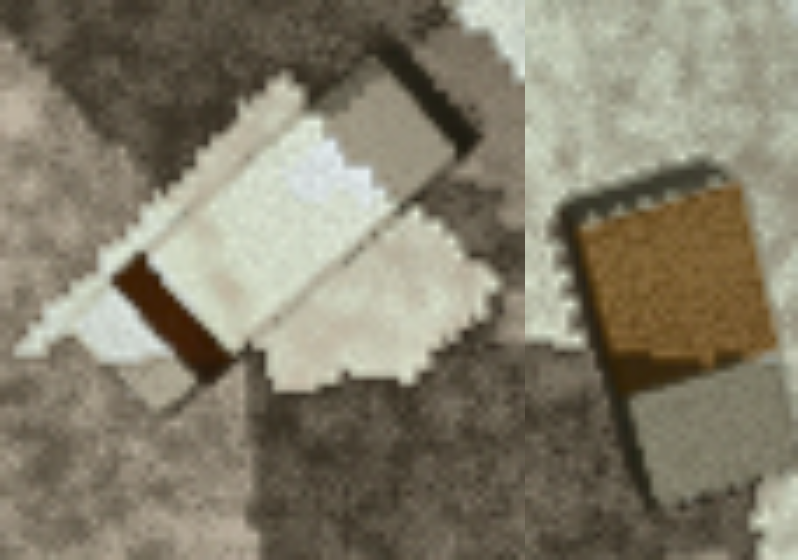

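```bash
python3 - <<'E'
from h import *
T=np.load("w3.npy")
def box(n,pts,o,z=.024):
  P=np.array([pix("wrist",(u+.5)/7-.5+o[0],(v+.5)/7-.5+o[1],z,T) for u,v in pts]) # fl,fr,nr,nl
  d=(P[0]+P[1]-P[2]-P[3])/2
  print(n,P.mean(0).round(4),"L",np.linalg.norm(d).round(4),"W",np.linalg.norm((P[0]+P[3]-P[1]-P[2])/2).round(4),"yaw",np.degrees(np.arctan2(d[1],d[0])).round(1))
  return P.mean(0)
box("seal",[(378,55),(458,153),(163,408),(77,318)],(215,105))
box("eraser",[(53,230),(217,183),(292,461),(130,508)],(347,105))
E
```

```text
seal [ 0.5195 -0.2867] L 0.0591 W 0.0177 yaw 47.4
eraser [ 0.6426 -0.2863] L 0.0437 W 0.0248 yaw 115.8
```

```bash
python3 - <<'E'
from h import *
print(pix("scene",157,245,.095),pix("scene",165,266,.0))
t=cv2.imread("pics/top0.png");h=cv2.cvtColor(t,cv2.COLOR_BGR2HSV);m=cv2.inRange(h,(3,150,60),(20,255,255))[150:200,415:465]
ys,xs=np.nonzero(m);print(xs.min()+415,xs.max()+415,ys.min()+150,ys.max()+150)
print(pix("top",(xs.min()+xs.max())/2+415,(ys.min()+ys.max())/2+150,.05))
i=cv2.imread("pics/w3f.png")
plan([(.6426,-.2863,.12,115.8),(.6426,-.2863,.012,115.8)])
E
```

```text
[ 0.58888221 -0.41606699] [ 0.59094284 -0.42371193]
427 450 161 182
[ 0.58788123 -0.42470063]
n>= 4 [0.077, 0.283, 0.428, -0.099]
n>= 4 [0.0, 0.0, 0.54, 0.0]
```

>>> carry_out([
  [[0.1, 0.077, 0.283, 0.428, -0.099], [0.1, 0.077, 0.283, 0.428, -0.099], [0.1, 0.077, 0.283, 0.428, -0.099], [0.1, 0.077, 0.283, 0.428, -0.099], [0.1, 0.077, 0.283, 0.428, -0.099]],
], force=25)

```text
time: 7.35
ee_pos: [0.6425, -0.2881, 0.1222]
tool_rot: [[-0.432, 0.902, 0.003], [0.902, 0.432, -0.002], [-0.004, 0.002, -1.0]]
force: [0.7, 0.8, 0.1]
finger_gap: 0.571
grip_force: 0.0
```

>>> carry_out([
  [[0.1, 0, 0, 0.25, 0], [0.1, 0, 0, 0.4, 0], [0.1, 0, 0, 0.54, 0], [0.1, 0, 0, 0.54, 0], [-1, 0, 0, 0.54, 0], [-1, 0, 0, 0.54, 0], [-1, 0, 0, 0.54, 0], [-1, 0, 0, 0.54, 0], [-1, 0, 0, 0.54, 0]],
])

```text
time: 8.25
ee_pos: [0.6429, -0.2882, 0.0132]
tool_rot: [[-0.433, 0.901, 0.002], [0.901, 0.433, -0.002], [-0.003, 0.001, -1.0]]
force: [-1.3, -0.4, 7.3]
finger_gap: 0.271
grip_force: 25.0
```

```bash
python3 - <<'E'
from h import *
s=now();print(s,env.observe()["grip_force"])
S=(.467,-.0731)
plan([(s[0],s[1],.11,s[3]),(.56,-.18,.11,150),(*S,.09,187.8),(*S,.045,187.8),(*S,.032,187.8)])
E
```

```text
(np.float64(0.6429207453914463), np.float64(-0.28823876961229045), np.float64(0.01320084943299394), np.float64(115.68034980387979)) 24.999457597732544
n>= 3 [0.0, 0.0, -0.484, 0.0]
n>= 5 [0.667, -0.139, -0.0, -0.191]
n>= 6 [0.67, 0.23, 0.1, -0.21]
n>= 2 [0.0, 0.0, 0.225, 0.0]
n>= 2 [0.0, 0.0, 0.065, 0.0]
```

>>> carry_out([
  [[-1, 0, 0, -0.25, 0], [-1, 0, 0, -0.48, 0], [-1, 0, 0, -0.48, 0], [-1, 0, 0, -0.48, 0]],
])

```text
time: 8.65
ee_pos: [0.6425, -0.2878, 0.1085]
tool_rot: [[-0.433, 0.901, 0.002], [0.901, 0.433, -0.001], [-0.002, 0.001, -1.0]]
force: [0.6, 0.2, -0.8]
finger_gap: 0.269
grip_force: 25.0
```

>>> carry_out([
  [[-1, 0.667, -0.139, 0, -0.191], [-1, 0.667, -0.139, 0, -0.191], [-1, 0.667, -0.139, 0, -0.191], [-1, 0.667, -0.139, 0, -0.191], [-1, 0.667, -0.139, 0, -0.191]],
])

```text
time: 9.15
ee_pos: [0.5586, -0.1786, 0.1062]
tool_rot: [[-0.868, 0.497, -0.002], [0.497, 0.868, 0.001], [0.002, -0.0, -1.0]]
force: [0.0, -0.7, 0.3]
finger_gap: 0.266
grip_force: 25.0
```

>>> carry_out([
  [[-1, 0.667, 0.23, 0.1, -0.21], [-1, 0.667, 0.23, 0.1, -0.21], [-1, 0.667, 0.23, 0.1, -0.21], [-1, 0.667, 0.23, 0.1, -0.21], [-1, 0.667, 0.23, 0.1, -0.21], [-1, 0.667, 0.23, 0.1, -0.21], [-1, 0.667, 0.23, 0.1, -0.21]],
])

```text
time: 9.85
ee_pos: [0.4669, -0.0735, 0.0866]
tool_rot: [[-0.991, -0.132, -0.001], [-0.132, 0.991, 0.0], [0.001, 0.0, -1.0]]
force: [0.3, 0.2, -0.4]
finger_gap: 0.268
grip_force: 25.0
```

```bash
python3 - <<'E'
from h import *
print(now());S=(.4688,-.0729)
plan([(*S,.045,187.8),(*S,.03,187.8)])
E
```

```text
(np.float64(0.466921440213375), np.float64(-0.07353782339775325), np.float64(0.08664240289024763), np.float64(-172.40809338926064))
n>= 2 [-0.01, 0.002, 0.208, -0.001]
n>= 2 [0.0, 0.0, 0.075, 0.0]
```

>>> carry_out([
  [[-1, -0.01, 0.002, 0.2, 0], [-1, -0.01, 0.002, 0.2, 0], [-1, -0.01, 0.002, 0.24, 0], [-1, -0.01, 0.002, 0.28, 0], [-1, -0.01, 0.002, 0.3, 0], [-1, -0.01, 0.002, 0.3, 0]],
])

```text
time: 10.45
ee_pos: [0.4686, -0.0725, 0.0271]
tool_rot: [[-0.991, -0.136, -0.0], [-0.136, 0.991, 0.0], [0.0, 0.0, -1.0]]
force: [1.1, -0.4, -0.9]
finger_gap: 0.267
grip_force: 25.0
```

>>> carry_out([
  [[-1, 0, 0, 0.02, 0], [-1, 0, 0, 0.035, 0], [-1, 0, 0, 0.045, 0], [-1, 0, 0, 0.052, 0], [-1, 0, 0, 0.052, 0], [-1, 0, 0, 0.052, 0]],
])

```text
time: 11.05
ee_pos: [0.4691, -0.0727, 0.018]
tool_rot: [[-0.991, -0.137, 0.002], [-0.137, 0.991, -0.001], [-0.002, -0.001, -1.0]]
force: [-2.7, 1.0, 20.3]
finger_gap: 0.268
grip_force: 25.0
```

>>> carry_out([
  [[-0.15, 0, 0, -0.02, 0], [-0.15, 0, 0, -0.02, 0], [-0.15, 0, 0, -0.02, 0], [-0.15, 0, 0, -0.02, 0], [-0.15, 0, 0, -0.3, 0], [-0.15, 0, 0, -0.7, 0], [-0.15, 0, 0, -0.9, 0], [-0.15, 0, 0, -0.9, 0]],
])

```text
time: 11.85
ee_pos: [0.4693, -0.0727, 0.2004]
tool_rot: [[-0.991, -0.137, 0.004], [-0.137, 0.991, -0.002], [-0.004, -0.002, -1.0]]
force: [-0.0, -0.5, 0.2]
finger_gap: 0.429
grip_force: 0.0
```

```bash
python3 - <<'E'
from h import *
print(now(),env.observe()["finger_gap"])
plan([(.445,-.2,.2,118),(.42,-.33,.2,47)])
E
```

```text
(np.float64(0.46927089928027554), np.float64(-0.07267569358358812), np.float64(0.20039298098931493), np.float64(-172.12330908384408)) 0.4292262641876149
n>= 10 [0.207, -0.614, 0.002, 0.388]
n>= 10 [-0.515, -0.416, -0.0, 0.394]
```

>>> carry_out([
  [[0.2, 0.2, -0.614, 0, 0.388], [0.2, 0.2, -0.614, 0, 0.388], [0.2, 0.2, -0.614, 0, 0.388], [0.2, 0.2, -0.614, 0, 0.388], [0.2, 0.2, -0.614, 0, 0.388], [0.2, 0.2, -0.614, 0, 0.388], [0.2, 0.2, -0.614, 0, 0.388], [0.2, 0.2, -0.614, 0, 0.388], [0.2, 0.2, -0.614, 0, 0.388]],
])

```text
time: 12.75
ee_pos: [0.4457, -0.1995, 0.1964]
tool_rot: [[-0.468, 0.884, -0.001], [0.884, 0.468, 0.001], [0.001, -0.0, -1.0]]
force: [-0.2, -0.3, 1.0]
finger_gap: 0.599
grip_force: 0.0
```

>>> carry_out([
  [[0.2, -0.515, -0.416, 0, 0.394], [0.2, -0.515, -0.416, 0, 0.394], [0.2, -0.515, -0.416, 0, 0.394], [0.2, -0.515, -0.416, 0, 0.394], [0.2, -0.515, -0.416, 0, 0.394], [0.2, -0.515, -0.416, 0, 0.394], [0.2, -0.515, -0.416, 0, 0.394], [0.2, -0.515, -0.416, 0, 0.394], [0.2, -0.515, -0.416, 0, 0.394], [0.2, -0.515, -0.416, 0, 0.394]],
])

```text
time: 13.75
ee_pos: [0.4207, -0.3295, 0.1965]
tool_rot: [[0.679, 0.735, -0.0], [0.735, -0.679, 0.0], [0.0, -0.001, -1.0]]
force: [0.1, -0.5, 1.4]
finger_gap: 0.603
grip_force: 0.0
```

```bash
python3 - <<'E'
from h import *
i=env.camera_info("wrist")["pose"];im=env.camera("wrist");np.save("w4.npy",i);cv2.imwrite("pics/w4f.png",im)
print(now())
K=np.array(env.camera_info("wrist")["intrinsics"])
for p in((.5195,-.2867),(.41,-.274)):
  k=K@(np.linalg.inv(i)@[*p,.024,1])[:3];print(k[:2]/k[2])
l=cv2.createCLAHE(3,(8,8));lab=cv2.cvtColor(im,cv2.COLOR_BGR2LAB);lab[:,:,0]=l.apply(lab[:,:,0]);e=cv2.cvtColor(lab,cv2.COLOR_LAB2BGR)
cv2.imwrite("pics/w4.png",cv2.resize(e[40:190,200:400],None,fx=4,fy=4,interpolation=cv2.INTER_LINEAR))
E
```

```text
(np.float64(0.4207468977535977), np.float64(-0.3295731290299799), np.float64(0.19652201271114056), np.float64(47.30898353038846))
[362.95898315  67.2176879 ]
[270.37201064 137.3570058 ]
```

View pics/w4.png

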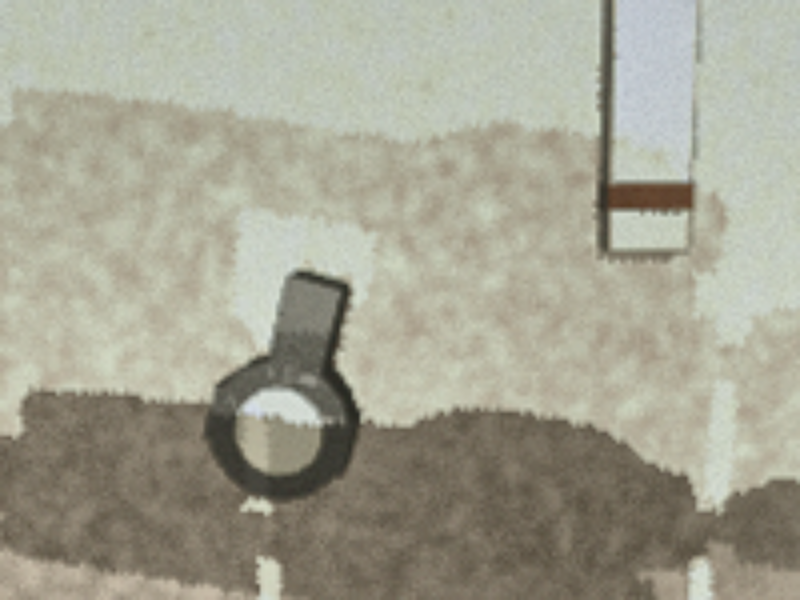

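The seal's near end is centred at (651,248), parallel to the tool's x. The roller's disc centre is at (281,431) and its beak tip at (322,281).

```bash
python3 - <<'E'
from h import *
T=np.load("w4.npy")
Q=lambda u,v,z=.024:pix("wrist",(u+.5)/4-.5+200,(v+.5)/4-.5+40,z,T)
n=Q(651,249);l,r=Q(611,150),Q(692,150);print("seal near",n,"W",np.linalg.norm(l-r), "axis pts",Q(651,249),Q(653,20))
d=Q(653,20)-Q(651,249);yw=np.degrees(np.arctan2(d[1],d[0]));d/=np.linalg.norm(d);print(yw,"centre",n+.031*d)
b,t=Q(281,431),Q(322,281);d=t-b;print("roller",b,t,np.linalg.norm(d),np.degrees(np.arctan2(d[1],d[0])),"diam",np.linalg.norm(Q(207,427)-Q(352,427)))
C=n+.031*d/np.linalg.norm(d)
C=(.5195,-.2862)
plan([(*C,.12,47.5),(*C,.0132,47.5)])
E
```

```text
seal near [ 0.4990166  -0.31008851] W 0.01903091148843339 axis pts [ 0.4990166  -0.31008851] [ 0.53187603 -0.27192485]
49.27109814795427 centre [ 0.51924351 -0.28659654]
roller [ 0.40253389 -0.28070775] [ 0.43573492 -0.2617461 ] 0.03823417510092906 29.731391925446715 diam 0.03629970324844215
n>= 4 [0.494, 0.216, 0.383, -0.001]
n>= 4 [0.0, 0.0, 0.534, 0.0]
```

```bash
python3 - <<'E'
from h import *
C=(.5193,-.2866)
plan([(*C,.12,48),(*C,.0125,48)])
E
```

```text
n>= 4 [0.492, 0.217, 0.383, -0.004]
n>= 4 [0.0, 0.0, 0.537, 0.0]
```

>>> carry_out([
  [[0.1, 0.492, 0.218, 0.383, -0.004], [0.1, 0.492, 0.218, 0.383, -0.004], [0.1, 0.492, 0.218, 0.383, -0.004], [0.1, 0.492, 0.218, 0.383, -0.004], [0.1, 0.492, 0.218, 0.383, -0.004]],
])

```text
time: 14.3
ee_pos: [0.5196, -0.2871, 0.1199]
tool_rot: [[0.669, 0.743, -0.001], [0.743, -0.669, 0.0], [-0.0, -0.001, -1.0]]
force: [-0.5, 0.0, 0.5]
finger_gap: 0.546
grip_force: 0.0
```

>>> carry_out([
  [[0.1, 0, 0, 0.25, 0], [0.1, 0, 0, 0.4, 0], [0.1, 0, 0, 0.538, 0], [0.1, 0, 0, 0.538, 0], [-1, 0, 0, 0.538, 0], [-1, 0, 0, 0.538, 0], [-1, 0, 0, 0.538, 0], [-1, 0, 0, 0.538, 0], [-1, 0, 0, 0.538, 0]],
])

```text
time: 15.2
ee_pos: [0.5201, -0.2876, 0.0138]
tool_rot: [[0.671, 0.741, 0.001], [0.741, -0.671, -0.001], [-0.0, 0.002, -1.0]]
force: [-2.1, 0.3, 6.5]
finger_gap: 0.221
grip_force: 25.0
```

```bash
python3 - <<'E'
from h import *
s=now();print(s)
S=(.4583,.0457)
plan([(s[0],s[1],.11,s[3]),(.49,-.12,.11,28),(*S,.09,7.8)])
E
```

```text
(np.float64(0.5200699031847087), np.float64(-0.2875604597449938), np.float64(0.01378380466082458), np.float64(47.8409550197992))
n>= 3 [0.0, 0.0, -0.481, 0.0]
n>= 5 [0.52, -0.674, -0.0, 0.11]
n>= 5 [0.249, -0.806, 0.1, 0.112]
```

>>> carry_out([
  [[-1, 0, 0, -0.25, 0], [-1, 0, 0, -0.48, 0], [-1, 0, 0, -0.48, 0], [-1, 0, 0, -0.48, 0]],
])

```text
time: 15.6
ee_pos: [0.5198, -0.2872, 0.1092]
tool_rot: [[0.671, 0.741, 0.001], [0.741, -0.671, -0.001], [0.0, 0.002, -1.0]]
force: [0.1, 0.5, -1.4]
finger_gap: 0.225
grip_force: 25.0
```

>>> carry_out([
  [[-1, 0.52, -0.674, 0, 0.11], [-1, 0.52, -0.674, 0, 0.11], [-1, 0.52, -0.674, 0, 0.11], [-1, 0.52, -0.674, 0, 0.11], [-1, 0.52, -0.674, 0, 0.11]],
])

```text
time: 16.1
ee_pos: [0.4882, -0.1168, 0.1072]
tool_rot: [[0.881, 0.473, -0.004], [0.473, -0.881, 0.002], [-0.002, -0.003, -1.0]]
force: [0.8, -0.3, -1.4]
finger_gap: 0.223
grip_force: 25.0
```

>>> carry_out([
  [[-1, 0.249, -0.806, 0.1, 0.112], [-1, 0.249, -0.806, 0.1, 0.112], [-1, 0.249, -0.806, 0.1, 0.112], [-1, 0.249, -0.806, 0.1, 0.112], [-1, 0.249, -0.806, 0.1, 0.112], [-1, 0.249, -0.806, 0.1, 0.112]],
])

```text
time: 16.7
ee_pos: [0.4583, 0.0454, 0.0879]
tool_rot: [[0.99, 0.138, -0.001], [0.138, -0.99, -0.0], [-0.001, 0.0, -1.0]]
force: [-0.4, 0.1, -0.6]
finger_gap: 0.227
grip_force: 25.0
```

```bash
python3 - <<'E'
from h import *
print(now());S=(.4583,.0457)
plan([(*S,.0285,7.8)])
E
```

```text
(np.float64(0.4582724082859379), np.float64(0.04538045827373764), np.float64(0.08794519426394275), np.float64(7.905670271487572))
n>= 3 [0.0, -0.002, 0.297, 0.001]
```

>>> carry_out([
  [[-1, 0, -0.002, 0.2, 0], [-1, 0, -0.002, 0.2, 0], [-1, 0, -0.002, 0.24, 0], [-1, 0, -0.002, 0.28, 0], [-1, 0, -0.002, 0.305, 0], [-1, 0, -0.002, 0.305, 0]],
])

```text
time: 17.3
ee_pos: [0.4578, 0.0463, 0.0274]
tool_rot: [[0.991, 0.137, -0.0], [0.137, -0.991, 0.0], [-0.0, -0.0, -1.0]]
force: [0.8, -0.1, -0.3]
finger_gap: 0.223
grip_force: 25.0
```

>>> carry_out([
  [[-1, 0, 0, 0.02, 0], [-1, 0, 0, 0.035, 0], [-1, 0, 0, 0.045, 0], [-1, 0, 0, 0.05, 0], [-1, 0, 0, 0.05, 0], [-1, 0, 0, 0.05, 0]],
])

```text
time: 17.9
ee_pos: [0.4582, 0.0465, 0.0187]
tool_rot: [[0.991, 0.137, 0.002], [0.137, -0.991, -0.0], [0.002, 0.001, -1.0]]
force: [-3.1, -0.0, 18.4]
finger_gap: 0.223
grip_force: 25.0
```

>>> carry_out([
  [[-0.2, 0, 0, -0.02, 0], [-0.2, 0, 0, -0.02, 0], [-0.2, 0, 0, -0.02, 0], [-0.2, 0, 0, -0.02, 0], [-0.2, 0, 0, -0.3, 0], [-0.2, 0, 0, -0.5, 0], [-0.2, 0, 0, -0.5, 0]],
])

```text
time: 18.6
ee_pos: [0.46, 0.0462, 0.122]
tool_rot: [[0.991, 0.137, 0.009], [0.137, -0.991, -0.001], [0.009, 0.003, -1.0]]
force: [0.4, -0.1, -0.2]
finger_gap: 0.397
grip_force: 0.0
```

```bash
python3 - <<'E'
from h import *
print(now());C=(.4025+.002*.868,-.2807+.002*.496)
plan([(.44,-.12,.12,18),(*C,.11,29.7),(*C,.0125,29.7)])
E
```

```text
(np.float64(0.46004516887280517), np.float64(0.04624508485966531), np.float64(0.12197935096082863), np.float64(7.881248028939235))
n>= 5 [-0.213, 0.81, 0.01, -0.056]
n>= 5 [-0.417, 0.704, 0.05, -0.065]
n>= 3 [0.0, 0.0, 0.487, 0.0]
```

>>> carry_out([
  [[0.45, -0.213, 0.81, 0, -0.056], [0.45, -0.213, 0.81, 0, -0.056], [0.45, -0.213, 0.81, 0, -0.056], [0.45, -0.213, 0.81, 0, -0.056], [0.45, -0.213, 0.81, 0, -0.056]],
])

```text
time: 19.1
ee_pos: [0.4373, -0.1225, 0.1168]
tool_rot: [[0.953, 0.304, -0.001], [0.304, -0.953, 0.0], [-0.001, -0.0, -1.0]]
force: [-0.1, 0.7, 0.4]
finger_gap: 0.724
grip_force: 0.0
```

>>> carry_out([
  [[0.45, -0.427, 0.704, 0.05, -0.065], [0.45, -0.427, 0.704, 0.05, -0.065], [0.45, -0.427, 0.704, 0.05, -0.065], [0.45, -0.427, 0.704, 0.05, -0.065], [0.45, -0.427, 0.704, 0.05, -0.065]],
])

```text
time: 19.6
ee_pos: [0.3995, -0.2815, 0.1066]
tool_rot: [[0.871, 0.492, -0.001], [0.492, -0.871, 0.001], [-0.0, -0.001, -1.0]]
force: [-0.6, 0.8, 1.1]
finger_gap: 0.726
grip_force: 0.0
```

```bash
python3 - <<'E'
from h import *
print(now());C=(.4025,-.2807)
T=env.camera_info("wrist")["pose"];K=np.array(env.camera_info("wrist")["intrinsics"])
plan([(*C,.0125,29.7)])
E
```

```text
(np.float64(0.3994854734084507), np.float64(-0.2814955194622487), np.float64(0.10663253514270782), np.float64(29.482167099891054))
n>= 3 [0.015, 0.004, 0.471, -0.001]
```

>>> carry_out([
  [[0.45, 0.015, 0.004, 0.2, 0], [0.45, 0.015, 0.004, 0.35, 0], [0.45, 0.015, 0.004, 0.47, 0], [0.45, 0.015, 0.004, 0.47, 0], [-1, 0.015, 0.004, 0.47, 0], [-1, 0.015, 0.004, 0.47, 0], [-1, 0.015, 0.004, 0.47, 0], [-1, 0.015, 0.004, 0.47, 0], [-1, 0.015, 0.004, 0.47, 0]],
])

```text
time: 20.5
ee_pos: [0.4033, -0.2795, 0.0145]
tool_rot: [[0.869, 0.495, 0.001], [0.495, -0.869, -0.001], [0.001, 0.002, -1.0]]
force: [0.5, 1.2, 8.0]
finger_gap: 0.402
grip_force: 25.0
```

```bash
python3 - <<'E'
from h import *
s=now();print(s)
a=np.radians(7.8);S=np.array((.5467,-.0619))-.010*np.array([np.cos(a),np.sin(a)]);print(S)
plan([(s[0],s[1],.11,s[3]),(.47,-.16,.11,18),(*S,.09,7.8)])
E
```

```text
(np.float64(0.4032798847858616), np.float64(-0.2794830819808244), np.float64(0.01445405159130083), np.float64(29.637072115826903))
[ 0.53679252 -0.06325716]
n>= 3 [0.0, 0.0, -0.478, 0.0]
n>= 4 [0.585, -0.354, -0.0, 0.065]
n>= 4 [0.467, -0.357, 0.1, 0.057]
```

>>> carry_out([
  [[-1, 0, 0, -0.25, 0], [-1, 0, 0, -0.48, 0], [-1, 0, 0, -0.48, 0], [-1, 0, 0, -0.48, 0]],
])

```text
time: 20.9
ee_pos: [0.4029, -0.2794, 0.1101]
tool_rot: [[0.869, 0.495, 0.001], [0.495, -0.869, -0.001], [0.0, 0.002, -1.0]]
force: [-0.9, 0.1, -0.8]
finger_gap: 0.404
grip_force: 25.0
```

>>> carry_out([
  [[-1, 0.585, -0.354, 0, 0.065], [-1, 0.585, -0.354, 0, 0.065], [-1, 0.585, -0.354, 0, 0.065], [-1, 0.585, -0.354, 0, 0.065]],
])

```text
time: 21.3
ee_pos: [0.4702, -0.1557, 0.1079]
tool_rot: [[0.95, 0.313, -0.003], [0.313, -0.95, 0.003], [-0.002, -0.003, -1.0]]
force: [0.2, 0.2, -1.3]
finger_gap: 0.402
grip_force: 25.0
```

>>> carry_out([
  [[-1, 0.475, -0.357, 0.1, 0.057], [-1, 0.475, -0.357, 0.1, 0.057], [-1, 0.475, -0.357, 0.1, 0.057], [-1, 0.475, -0.357, 0.1, 0.057], [-1, 0.475, -0.357, 0.1, 0.057]],
])

```text
time: 21.8
ee_pos: [0.5372, -0.0631, 0.0883]
tool_rot: [[0.991, 0.134, -0.003], [0.134, -0.991, 0.0], [-0.002, -0.001, -1.0]]
force: [-0.1, -0.8, -0.9]
finger_gap: 0.406
grip_force: 25.0
```

```bash
python3 - <<'E'
from h import *
print(now());plan([(.5381,-.0631,.0285,7.8)])
E
```

```text
(np.float64(0.5371961865764283), np.float64(-0.06308145498021617), np.float64(0.08831492714794255), np.float64(7.719257693333978))
n>= 3 [0.004, 0.001, 0.299, -0.0]
```

>>> carry_out([
  [[-1, 0.004, 0, 0.2, 0], [-1, 0.004, 0, 0.2, 0], [-1, 0.004, 0, 0.24, 0], [-1, 0.004, 0, 0.28, 0], [-1, 0.004, 0, 0.3, 0], [-1, 0.004, 0, 0.3, 0]],
])

```text
time: 22.4
ee_pos: [0.5387, -0.0627, 0.0295]
tool_rot: [[0.991, 0.134, -0.0], [0.134, -0.991, 0.0], [-0.0, -0.0, -1.0]]
force: [-0.2, -0.3, -0.5]
finger_gap: 0.408
grip_force: 25.0
```

>>> carry_out([
  [[-1, 0, 0, 0.01, 0], [-1, 0, 0, 0.015, 0], [-1, 0, 0, 0.015, 0]],
])

```text
time: 22.7
ee_pos: [0.5388, -0.0626, 0.0266]
tool_rot: [[0.991, 0.134, 0.0], [0.134, -0.991, -0.0], [0.0, 0.0, -1.0]]
force: [0.1, 0.3, -0.6]
finger_gap: 0.406
grip_force: 25.0
```

In the cutout without any resistance, so I'll press.

>>> carry_out([
  [[-1, 0, 0, 0.015, 0], [-1, 0, 0, 0.028, 0], [-1, 0, 0, 0.035, 0], [-1, 0, 0, 0.041, 0], [-1, 0, 0, 0.041, 0], [-1, 0, 0, 0.041, 0]],
])

```text
time: 23.3
ee_pos: [0.5389, -0.0626, 0.0194]
tool_rot: [[0.991, 0.134, 0.001], [0.134, -0.991, -0.0], [0.001, 0.001, -1.0]]
force: [-4.1, 1.0, 14.3]
finger_gap: 0.402
grip_force: 25.0
```

>>> carry_out([
  [[0, 0, 0, -0.02, 0], [0, 0, 0, -0.02, 0], [0, 0, 0, -0.02, 0], [0, 0, 0, -0.02, 0], [0, 0, 0, -0.3, 0], [0, 0, 0, -0.7, 0], [0, 0, 0, -0.9, 0], [0, 0, 0, -0.9, 0]],
])

```text
time: 24.1
ee_pos: [0.5395, -0.0628, 0.2023]
tool_rot: [[0.991, 0.134, 0.005], [0.134, -0.991, -0.002], [0.005, 0.002, -1.0]]
force: [0.6, -0.7, -0.0]
finger_gap: 0.5
grip_force: 0.0
```

```bash
python3 - <<'E'
from h import *
print(now(),env.observe()["finger_gap"])
# view stamp (.44,.264): yaw -42 tool along handle; TCP behind
a=np.radians(-42);V=np.array((.437,.268))-.05*np.array([np.cos(a),np.sin(a)]);print(V)
plan([(.49,.08,.2,-10),(*V,.17,-42)] if 0 else [(.50,.08,.2,-10),(.44,.22,.19,-30),(*V,.17,-42)])
E
```

```text
(np.float64(0.5395116990826522), np.float64(-0.0627727167221037), np.float64(0.20234764493406404), np.float64(7.693848807413627)) 0.5003248415806674
[0.39984276 0.30145653]
n>= 4 [-0.1, -0.734, 0.012, 0.098]
n>= 5 [-0.417, -0.637, 0.05, 0.111]
n>= 3 [-0.378, -0.252, 0.1, 0.067]
```

```bash
python3 - <<'E'
from h import *
plan([(.51,.09,.2,70),(.475,.233,.18,138)])
E
```

```text
n>= 9 [-0.044, -0.777, 0.012, -0.346]
n>= 9 [0.612, -0.409, 0.1, -0.378]
```

>>> carry_out([
  [[0, -0.04, -0.767, 0, -0.346], [0, -0.04, -0.767, 0, -0.346], [0, -0.04, -0.767, 0, -0.346], [0, -0.04, -0.767, 0, -0.346], [0, -0.04, -0.767, 0, -0.346], [0, -0.04, -0.767, 0, -0.346], [0, -0.04, -0.767, 0, -0.346], [0, -0.04, -0.767, 0, -0.346]],
])

```text
time: 24.9
ee_pos: [0.5102, 0.0884, 0.198]
tool_rot: [[0.338, 0.941, -0.001], [0.941, -0.338, 0.0], [-0.0, -0.001, -1.0]]
force: [0.5, -0.4, 0.3]
finger_gap: 0.498
grip_force: 0.0
```

>>> carry_out([
  [[0, 0.61, -0.41, 0.1, -0.377], [0, 0.61, -0.41, 0.1, -0.377], [0, 0.61, -0.41, 0.1, -0.377], [0, 0.61, -0.41, 0.1, -0.377], [0, 0.61, -0.41, 0.1, -0.377], [0, 0.61, -0.41, 0.1, -0.377], [0, 0.61, -0.41, 0.1, -0.377], [0, 0.61, -0.41, 0.1, -0.377], [0, 0.61, -0.41, 0.1, -0.377]],
])

```text
time: 25.8
ee_pos: [0.475, 0.2311, 0.178]
tool_rot: [[-0.742, 0.671, -0.001], [0.671, 0.742, -0.0], [0.0, -0.0, -1.0]]
force: [0.5, -0.5, 0.1]
finger_gap: 0.5
grip_force: 0.0
```

```bash
python3 - <<'E'
from h import *
i=env.camera_info("wrist")["pose"];im=env.camera("wrist");np.save("w5.npy",i);cv2.imwrite("pics/w5f.png",im)
print(now())
K=np.array(env.camera_info("wrist")["intrinsics"])
k=K@(np.linalg.inv(i)@[.44,.264,.024,1])[:3];print(k[:2]/k[2])
cv2.imwrite("pics/w5.png",cv2.resize(im[20:200,200:440],None,fx=3.3,fy=3.3,interpolation=cv2.INTER_LINEAR))
E
```

```text
(np.float64(0.47498558950002), np.float64(0.23105070608196218), np.float64(0.17810423719485374), np.float64(137.65967576071327))
[317.96228681 125.81833461]
```

View pics/w5.png

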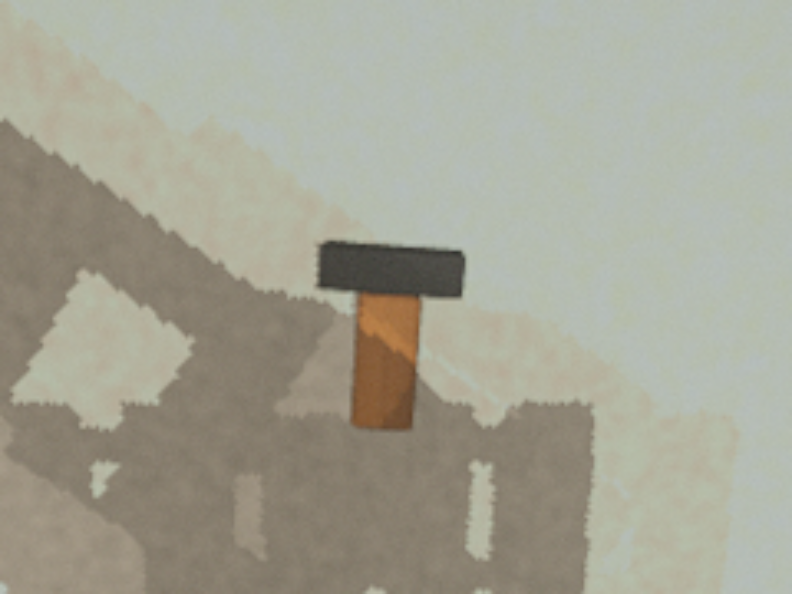

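The stamp's head spans (318–464, 243–296) in the crop and the handle's end is at (382,429).

```bash
python3 - <<'E'
from h import *
T=np.load("w5.npy")
Q=lambda u,v,z=.024:pix("wrist",(u+.5)/3.3-.5+200,(v+.5)/3.3-.5+20,z,T)
h,e=Q(392,246),Q(382,429);d=e-h;print("len",np.linalg.norm(d),"yaw",np.degrees(np.arctan2(d[1],d[0])),"centre",(h+e)/2,"W",np.linalg.norm(Q(318,265)-Q(464,275)))
w=Q(318,290)-Q(463,296);print("head-edge yaw",np.degrees(np.arctan2(w[1],w[0])))
u=d/np.linalg.norm(d);G=e-.019*u;C=e-.025*u;print("C",C,"G",G,u)
y=np.degrees(np.arctan2(d[1],d[0]))+180
plan([(*G,.11,y),(*G,.0125,y)])
E
```

```text
len 0.05027601039872882 yaw -45.250037740728466 centre [0.43718931 0.26519311] W 0.04013244533811955
head-edge yaw -134.4139334258087
C [0.43728647 0.2650951 ] G [0.44151055 0.26083399] [ 0.70401426 -0.71018584]
n>= 3 [0.224, -0.003, 0.341, 0.016]
n>= 3 [0.0, 0.0, 0.487, 0.0]
```

>>> carry_out([
  [[0, 0.224, -0.003, 0.34, 0.015], [0, 0.224, -0.003, 0.34, 0.015], [0, 0.224, -0.003, 0.34, 0.015], [0, 0.224, -0.003, 0.34, 0.015]],
])

```text
time: 26.25
ee_pos: [0.4421, 0.2607, 0.1109]
tool_rot: [[-0.708, 0.707, 0.001], [0.707, 0.708, -0.0], [-0.0, 0.0, -1.0]]
force: [0.9, -0.4, 0.3]
finger_gap: 0.494
grip_force: 0.0
```

>>> carry_out([
  [[0, 0, 0, 0.2, 0], [0, 0, 0, 0.35, 0], [0, 0, 0, 0.485, 0], [0, 0, 0, 0.485, 0], [-1, 0, 0, 0.485, 0], [-1, 0, 0, 0.485, 0], [-1, 0, 0, 0.485, 0], [-1, 0, 0, 0.485, 0], [-1, 0, 0, 0.485, 0]],
])

```text
time: 27.15
ee_pos: [0.4422, 0.2609, 0.0146]
tool_rot: [[-0.709, 0.706, 0.002], [0.706, 0.709, 0.001], [-0.001, 0.002, -1.0]]
force: [-1.3, -1.4, 7.9]
finger_gap: 0.201
grip_force: 24.9
```

```bash
python3 - <<'E'
from h import *
s=now();print(s)
C=np.array([.4373,.2651]);u=np.array([.704,-.710]);off=(np.array(s[:2])-C)@u;print("off",off)
a=np.radians(7.8);S=np.array((.4922,-.0094))+off*np.array([np.cos(a),np.sin(a)]);print(S)
plan([(s[0],s[1],.11,s[3]),(.47,.12,.11,163),(*S,.09,187.8)])
E
```

```text
(np.float64(0.44218029197832975), np.float64(0.26086939344434845), np.float64(0.014618469292654219), np.float64(135.12958030256118))
off 0.006439456207256731
[ 0.49857988 -0.00852607]
n>= 3 [0.0, 0.0, -0.477, 0.0]
n>= 5 [-0.596, -0.401, -0.0, -0.155]
n>= 4 [-0.325, -0.573, 0.1, -0.138]
```

>>> carry_out([
  [[-1, 0, 0, -0.25, 0], [-1, 0, 0, -0.48, 0], [-1, 0, 0, -0.48, 0], [-1, 0, 0, -0.48, 0]],
])

```text
time: 27.55
ee_pos: [0.4415, 0.2608, 0.1102]
tool_rot: [[-0.709, 0.706, 0.002], [0.706, 0.709, 0.001], [-0.001, 0.002, -1.0]]
force: [-0.5, -0.0, -1.7]
finger_gap: 0.204
grip_force: 24.9
```

>>> carry_out([
  [[-1, -0.596, -0.4, 0, -0.155], [-1, -0.596, -0.4, 0, -0.155], [-1, -0.596, -0.4, 0, -0.155], [-1, -0.596, -0.4, 0, -0.155], [-1, -0.596, -0.4, 0, -0.155]],
])

```text
time: 28.05
ee_pos: [0.4692, 0.1183, 0.108]
tool_rot: [[-0.956, 0.294, -0.003], [0.294, 0.956, -0.0], [0.003, -0.001, -1.0]]
force: [0.4, 0.9, -0.9]
finger_gap: 0.201
grip_force: 24.9
```

>>> carry_out([
  [[-1, -0.325, -0.573, 0.1, -0.138], [-1, -0.325, -0.573, 0.1, -0.138], [-1, -0.325, -0.573, 0.1, -0.138], [-1, -0.325, -0.573, 0.1, -0.138], [-1, -0.325, -0.573, 0.1, -0.138]],
])

```text
time: 28.55
ee_pos: [0.4978, -0.0085, 0.0882]
tool_rot: [[-0.991, -0.133, -0.002], [-0.133, 0.991, 0.001], [0.002, 0.001, -1.0]]
force: [0.4, 0.7, -0.7]
finger_gap: 0.201
grip_force: 24.9
```

```bash
python3 - <<'E'
from h import *
print(now());plan([(.4986,-.0085,.0305,187.8)])
E
```

```text
(np.float64(0.4978277925480312), np.float64(-0.008539330860111499), np.float64(0.08822485921785482), np.float64(-172.33581687754838))
n>= 3 [-0.004, -0.0, 0.289, -0.001]
```

>>> carry_out([
  [[-1, -0.004, 0, 0.2, 0], [-1, -0.004, 0, 0.2, 0], [-1, -0.004, 0, 0.24, 0], [-1, -0.004, 0, 0.28, 0], [-1, -0.004, 0, 0.305, 0], [-1, -0.004, 0, 0.305, 0]],
])

```text
time: 29.15
ee_pos: [0.4989, -0.0084, 0.0282]
tool_rot: [[-0.991, -0.137, -0.0], [-0.137, 0.991, 0.0], [0.0, 0.0, -1.0]]
force: [-0.7, 0.4, -1.7]
finger_gap: 0.201
grip_force: 24.9
```

>>> carry_out([
  [[-1, 0, 0, 0.02, 0], [-1, 0, 0, 0.035, 0], [-1, 0, 0, 0.043, 0], [-1, 0, 0, 0.049, 0], [-1, 0, 0, 0.049, 0], [-1, 0, 0, 0.049, 0]],
])

```text
time: 29.75
ee_pos: [0.4991, -0.0087, 0.0196]
tool_rot: [[-0.991, -0.137, 0.001], [-0.137, 0.991, -0.0], [-0.001, -0.001, -1.0]]
force: [-4.4, -0.1, 14.3]
finger_gap: 0.2
grip_force: 24.9
```

>>> carry_out([
  [[-0.25, 0, 0, -0.02, 0], [-0.25, 0, 0, -0.02, 0], [-0.25, 0, 0, -0.02, 0], [-0.25, 0, 0, -0.02, 0], [-0.25, 0, 0, -0.3, 0], [-0.25, 0, 0, -0.7, 0], [-0.25, 0, 0, -0.95, 0], [-0.25, 0, 0, -0.95, 0]],
])

```text
time: 30.55
ee_pos: [0.4992, -0.0086, 0.2116]
tool_rot: [[-0.991, -0.137, 0.003], [-0.137, 0.991, -0.001], [-0.003, -0.001, -1.0]]
force: [-0.8, 0.3, -0.1]
finger_gap: 0.371
grip_force: 0.0
```

```bash
python3 - <<'E'
from h import *
s=now();print(s)
# view pose: yaw 98, above case as before but z .25
plan([(.53,-.045,.25,142),(.5230,-.0795,.247,97.9)])
E
```

```text
(np.float64(0.4991646593384427), np.float64(-0.00857323429697195), np.float64(0.21158765440514424), np.float64(-172.12928905542165))
n>= 7 [-0.128, -0.202, -0.192, 0.255]
n>= 7 [-0.079, -0.157, 0.015, 0.245]
```

>>> carry_out([
  [[-0.25, -0.128, -0.2, -0.19, 0.25], [-0.25, -0.128, -0.2, -0.19, 0.25], [-0.25, -0.128, -0.2, -0.19, 0.25], [-0.25, -0.128, -0.2, -0.19, 0.25], [-0.25, -0.128, -0.2, -0.19, 0.25], [-0.25, -0.128, -0.2, -0.19, 0.25], [-0.25, -0.128, -0.2, -0.19, 0.25]],
])

```text
time: 31.25
ee_pos: [0.5297, -0.0447, 0.2462]
tool_rot: [[-0.797, 0.604, -0.001], [0.604, 0.797, 0.0], [0.001, -0.0, -1.0]]
force: [-0.3, 0.4, -0.4]
finger_gap: 0.374
grip_force: 0.0
```

>>> carry_out([
  [[-0.25, -0.079, -0.157, 0.015, 0.249], [-0.25, -0.079, -0.157, 0.015, 0.249], [-0.25, -0.079, -0.157, 0.015, 0.249], [-0.25, -0.079, -0.157, 0.015, 0.249], [-0.25, -0.079, -0.157, 0.015, 0.249], [-0.25, -0.079, -0.157, 0.015, 0.249], [-0.25, -0.079, -0.157, 0.015, 0.249]],
])

```text
time: 31.95
ee_pos: [0.5234, -0.0793, 0.2434]
tool_rot: [[-0.141, 0.99, -0.0], [0.99, 0.141, 0.0], [0.0, -0.0, -1.0]]
force: [1.0, -0.8, 0.8]
finger_gap: 0.378
grip_force: 0.0
```

```bash
python3 - <<'E'
from h import *
np.save("w6.npy",env.camera_info("wrist")["pose"]);im=env.camera("wrist");print(now())
t=env.camera("top")[130:270,220:420]
a=cv2.resize(im[0:220,170:440],None,fx=1.8,fy=1.8,interpolation=cv2.INTER_CUBIC)
b=cv2.resize(cv2.imread("pics/top0.png")[250:300,300:480],None,fx=1.7,fy=1.7);c=cv2.resize(t,None,fx=1.5,fy=1.5)
o=np.zeros((396,486+306,3),np.uint8);o[:,:486]=a;o[:210,486:786]=c;o[220:220+b.shape[0],486:486+b.shape[1]]=b
cv2.imwrite("pics/w6.png",o)
s=now();plan([(.6644,.0151,.12,97.9),(.6644,.0151,.0425,97.9)])
E
```

```text
(np.float64(0.5234118548401933), np.float64(-0.07924249879362372), np.float64(0.24335850669701334), np.float64(98.16261495412354))
n>= 6 [0.367, 0.765, 0.617, 0.001]
n>= 3 [0.0, 0.0, 0.387, 0.0]
```

View pics/w6.png

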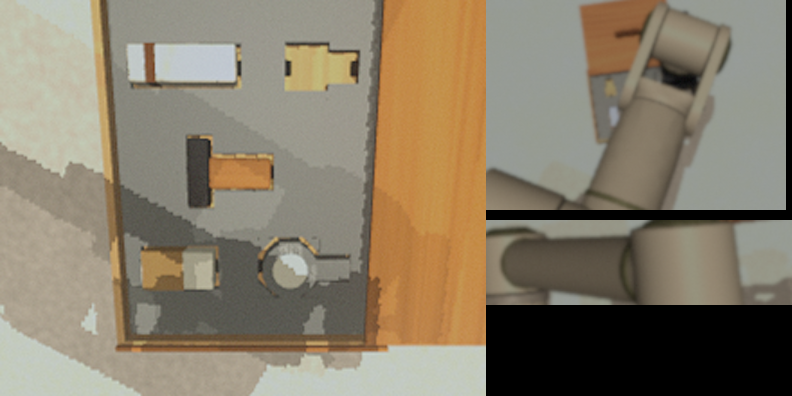

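All four items sit in their cutouts. The sharpener's cutout is empty, so I'll check the area the arm hid at the start before closing.

```bash
python3 - <<'E'
from h import *
t=env.camera("top")[140:400,180:520];s=env.camera("scene")[40:340,60:520]
a=cv2.resize(t,(392,300));b=cv2.resize(s,(408,266))
o=np.zeros((300,800,3),np.uint8);o[:,:392]=a;o[:266,392:]=b
cv2.imwrite("pics/chk.png",cv2.convertScaleAbs(o,alpha=1.4))
E
```

```text
(no output)
```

View pics/chk.png

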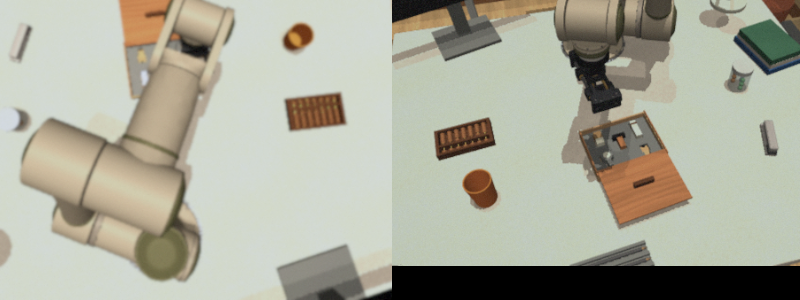

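>>> carry_out([
  [[-0.3, 0.367, 0.765, 0.617, 0], [-0.3, 0.367, 0.765, 0.617, 0], [-0.3, 0.367, 0.765, 0.617, 0], [-0.3, 0.367, 0.765, 0.617, 0], [-0.3, 0.367, 0.765, 0.617, 0], [-0.3, 0.367, 0.765, 0.617, 0]],
])

```text
time: 32.75
ee_pos: [0.6646, 0.0155, 0.1186]
tool_rot: [[-0.142, 0.99, -0.002], [0.99, 0.142, 0.0], [0.001, -0.002, -1.0]]
force: [-0.2, -1.8, 0.3]
finger_gap: 0.35
grip_force: 0.0
```

There is no sharpener on the desk. Next I grip the bar and close the cover.

>>> carry_out([
  [[-0.3, 0, 0, 0.38, 0.002], [-0.3, 0, 0, 0.38, 0.002], [-0.3, 0, 0, 0.38, 0.002], [-1, 0, 0, 0.38, 0.002], [-1, 0, 0, 0.38, 0.002], [-1, 0, 0, 0.38, 0.002], [-1, 0, 0, 0.38, 0.002]],
], force=20)

```text
time: 33.45
ee_pos: [0.6644, 0.0141, 0.0468]
tool_rot: [[-0.134, 0.991, 0.001], [0.991, 0.134, -0.001], [-0.002, 0.001, -1.0]]
force: [-7.1, -3.1, 8.0]
finger_gap: 0.13
grip_force: 20.0
```

>>> carry_out([
  [[-1, 0, -0.15, 0, 0], [-1, 0, -0.35, 0, 0], [-1, 0, -0.55, 0, 0], [-1, 0, -0.7, 0, 0], [-1, 0, -0.75, 0, 0], [-1, 0, -0.77, 0, 0], [-1, 0, -0.77, 0, 0]],
])

```text
time: 34.15
ee_pos: [0.5133, -0.0072, 0.0468]
tool_rot: [[-0.134, 0.991, 0.006], [0.991, 0.134, -0.003], [-0.004, 0.005, -1.0]]
force: [-1.3, -5.4, 8.5]
finger_gap: 0.134
grip_force: 20.0
```

>>> carry_out([
  [[-1, 0, -0.01, 0, 0], [-1, 0, -0.02, 0, 0], [-1, 0, -0.03, 0, 0], [-1, 0, -0.03, 0, 0]],
])

```text
time: 34.55
ee_pos: [0.5082, -0.0079, 0.0468]
tool_rot: [[-0.134, 0.991, 0.007], [0.991, 0.134, -0.003], [-0.004, 0.006, -1.0]]
force: [0.4, -5.0, 8.7]
finger_gap: 0.137
grip_force: 20.0
```

Two to three millimetres are left to the stop.

>>> carry_out([
  [[-1, 0, -0.008, 0, 0], [-1, 0, -0.015, 0, 0], [-1, 0, -0.022, 0, 0], [-1, 0, -0.022, 0, 0]],
])

```text
time: 34.95
ee_pos: [0.5059, -0.0083, 0.0468]
tool_rot: [[-0.133, 0.991, 0.012], [0.991, 0.134, -0.003], [-0.004, 0.011, -1.0]]
force: [10.8, -1.0, 2.0]
finger_gap: 0.134
grip_force: 20.1
```

>>> carry_out([
  [[-0.3, 0, 0.012, 0, 0], [-0.3, 0, 0.012, 0, 0], [-0.3, 0, 0.012, 0, 0], [-0.3, 0, 0.012, 0, 0], [-0.3, 0, 0.012, -0.4, 0], [-0.3, 0, 0.012, -0.8, 0], [-0.3, 0, 0.012, -0.9, 0], [-0.3, 0, 0.012, -0.9, 0]],
])

```text
time: 35.75
ee_pos: [0.5044, -0.0069, 0.2279]
tool_rot: [[-0.134, 0.991, 0.004], [0.991, 0.134, -0.001], [-0.002, 0.004, -1.0]]
force: [1.0, 0.4, -0.8]
finger_gap: 0.349
grip_force: 0.0
```

>>> carry_out([
  [[-0.3, -0.75, -0.2, 0, 0], [-0.3, -0.75, -0.2, 0, 0], [-0.3, -0.75, -0.2, 0, 0], [-0.3, -0.75, -0.2, 0, 0], [-0.3, -0.75, -0.2, 0, 0]],
])

```text
time: 36.25
ee_pos: [0.4842, -0.1617, 0.2239]
tool_rot: [[-0.131, 0.991, -0.001], [0.991, 0.131, 0.001], [0.001, -0.001, -1.0]]
force: [-0.2, 0.1, -0.3]
finger_gap: 0.352
grip_force: 0.0
```

```bash
python3 - <<'E'
from h import *
im=env.camera("wrist");print(now())
s=env.camera("scene")[40:340,200:520]
o=np.zeros((400,800,3),np.uint8);o[:300,:480]=cv2.resize(im,(480,300));o[:300,480:]=s
cv2.imwrite("pics/end.png",o[:300])
E
```

```text
(np.float64(0.4843352655737268), np.float64(-0.1604611890370975), np.float64(0.22397574561432798), np.float64(97.64646646792801))
```

View pics/end.png

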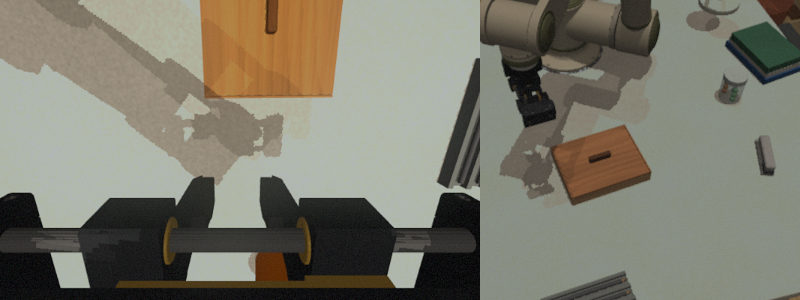

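The cover is flush and shut, and the robot is clear of everything. Handing in.

```bash
python3 -c "
from plant import env
print(env.hand_in())"
```

```text
the job is handed in; nothing more can be done
None
```

I pressed the eraser, seal, roller and stamp home in their cutouts (there was no sharpener on the desk), slid the cover fully shut and handed the job in at about 36 s; the hand-in gave no verdict.

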